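# Hang a rinsed paint-mixing cup upside down on its drying peg

### The job

The rinsed orange paint-mixing cup is lying in the wire drain rest. Turn it fully mouth-down and hang it on the free drying peg, the one on the teal foot, so that the peg's white head is inside against the cup's bottom and the cup hangs straight, then let go. The cup is thin plastic: hold it with a light grip (well under 60 N on each side), set it down on the peg gently rather than dropping or ramming it, and leave the blue cup hanging undisturbed on the other peg.

Things in the scene. Friction and masses are not known exactly. Their poses are not given: they have to be found in the camera images.
- cup: Orange plastic cup, straight cylinder: outer diameter 60 mm, inner 54 mm, height 100 mm, bottom 4 mm thick, 40 to 90 g. Origin: centre of the outer underside (closed end); z along the cup's axis towards the mouth. At the start it lies on the rest, z pointing 25 degrees below level, mouth low; hanging mouth-down, z points straight down. Its turn about z does not matter.
- cup_rim (a point): Centre of the mouth of the orange cup, on its axis, 100 mm from the origin of cup. At the start it is at (45, 0, 41) mm, and the centre of the underside at (-46, 0, 83) mm, in the frame of rest.
- rest: Fixed wire drain rest under the orange cup: teal foot plate 150 x 70 x 6 mm; two steel rails 8 mm thick, 48 mm over both (the cup's sides stay free for fingers), sloping down 25 degrees to its +x, ending in two upturned stops at the rim that stay below the cup's axis. Origin: centre of the underside; x: level direction in which the mouth points; z up. Lift the cup straight up to free it.
- stand: Free drip stand, fixed: teal round foot 90 mm in diameter, 10 mm high; upright steel shaft 12 mm in diameter; on it a white round head 30 mm in diameter, 13 mm high, flat top 125 mm above the counter. Origin: centre of the underside; z up. A cup hangs with its inner bottom on the flat top: outer underside 129 mm, rim 29 mm above the counter, clear of the foot.
- stand_top (a point): Centre of the flat top of the free stand's white head, 125 mm above the counter.
- stand_full: The other drip stand, fixed, same sizes, dark grey foot, carrying the blue cup. Origin: centre of the underside. The two stands and the rest stand side by side in any order, at least 150 mm between centres; other clutter lies nearer than x = 0.40 m, beyond x = 0.69 m, or more than 0.4 m to either side.
- parked_cup: Blue cup, same size as the orange one, hanging mouth-down and loose on the grey-footed stand. Origin: centre of its outer underside, now on top, 129 mm above the counter; z towards the mouth (down).
Things that resemble listed ones, but are neither listed nor needed, are in the scene too. What is shaped like the cup but brown or pink is not meant.

How it is judged:
By the outcome, as a careful person would: the job done as asked, in the order asked, and still so for the second after the job is handed in, with the robot touching nothing.
It also fails if it takes over 48 s, if anything falls off the work surface, if the arm or the gripper's body presses on something with over 40 N, if the wrist force passes 120 N, or if a joint passes its speed limit or range.

### The arm

A 7-joint arm with a two-finger parallel gripper is mounted at the origin on the work surface. World frame = base frame: x ahead of the robot, y to its left, z up, the work surface at z = 0. Lengths are in m, angles in rad, forces in N, time in s.
With the tool pointing down it reaches from about 0.425 to 0.925 m from the base axis. Payload 6.8 kg.
Tool frame: the origin (TCP) lies midway between the tips of the shut fingers; the grasp point (between the pads) lies 19 mm behind it (bot.pinch_z is the distance from the TCP to the grasp point, in m); z points along the fingers, y is the line along which they close (so a half turn about z gives the same grasp; the last joint's range is limited). The gripper opens to 85 mm and grips with 20 to 120 N. Pads are 22 mm wide; open, the fingers measure 114 mm over their backs; the gripper's body (76 mm by 85 mm) begins 54 mm behind the grasp point. The pads swing forward as they close: fully open they stand 13 mm farther back than shut.
Start: joints at [1.017, 0.477, 0.022, 1.555, -0.011, 1.109, -0.083], TCP at [0.291, -0.609, 0.231] pointing down, gripper open.
Joint ranges: [-2.96, 2.96], [-0.34, 2.1], [-1.41, 1.46], [0.24, 2.44], [-1.37, 4.51], [0.17, 1.92], [-2.96, 2.96]. Speed limits (rad/s): [2.39, 2.39, 3.14, 3.14, 3.14, 3.14, 3.14].

### API

Orientations are given as a unit quaternion [w, x, y, z].
In Python, from station import bot, imaging gives the robot as it stands. The module is installed in compiled form; this text tells all that it offers.
- The arm moves only by the tool carry_out, never from a script. Its argument "targets" is a list of rows, each a list of 5 numbers: the shift along the tool's x, y, z in cm, then the turn about the tool's z in degrees, then the opening, from -1 (shut) to 1 (fully open). In form: [[x, y, z, yaw, gripper], ...]. A call has 1 to 12 rows; each row shifts and turns the commanded pose from where the row before left it, along the tool's axes as they then stand; what a row does not reach is not made up. A row lasts 1/10 s, in which the tool goes at most 50 mm and 8.59 degrees, less where a joint would pass 70% of its speed; a pose out of reach is approached as far as the arm can. A call is refused whole if a number of a shift passes 5 or a number of a turn 8.59, either way. A call with a gripper value outside its range is refused whole. The fingers move at their own pace and stop on an object; "force" is the grip in N (left out, the last holds). Time passes only in rows, so rows that do not move let the fingers close. It gives the time, the measured TCP pose, the force, the opening and the grip force at its end, in the units of the state.
- bot.get_obs(): the state, without advancing time (a new reading comes with each control period).
- imaging.read_camera(name): name is "scene" or "top" or "wrist"; returns the picture (480x640x3 uint8, red, green, blue); there is no depth.
- imaging.calibration(name): a dict with "fx", "fy", "cx", "cy" (pixels), "extrinsics" (4x4, takes a point from world to camera coordinates). Camera axes: x right, y up, looking along -z (the intrinsics and any distortion apply to the point x, -y, -z); pixel columns grow to the right and rows downward; lengths in m; the calibration is good to about 2 mm. A picture is of the moment at which its call begins: read the wrist's pose just before it. calibration takes no time and is no camera call; for the wrist camera it gives the pose at the moment of the call.
- bot.hand_in(): hands the job in; it is judged then, once.
The state is a dict: "t": time; "q": joint angles; "joint_vel": joint speeds; "joint_torque": joint torques, N m; "eef_pos": TCP position; "tool_rot": TCP orientation; "contact_force": force on the tool from outside, world axes, zero at the start; "torque": the same for the moment, N m; "gripper_width": opening from 0.0 (shut) to 1.0 (fully open); "grasp_force": force on a finger pad.
Only numpy, scipy, OpenCV 4.12 (cv2) and the standard library are available. Lean on these libraries where they do the work, as an engineer would, in place of code of your own. Each camera call takes 0.05 s, during which the arm holds its last target. There are 200 camera calls.

## Working session

There is one attempt and no reset: what is moved stays moved. The work goes in short steps, Python scripts to look and compute and a tool call to move; the robot and the scene stay as the last step left them, time stands still between calls to the robot, and variables do not carry over. Pictures are saved under pics/ and viewed, at most 10 in all, crops included, and the job is handed in when it is done.

Besides the shell and the picture viewer there is one more tool, called after "Call:" as name([rows], argument=value, ...), one row to a line, values as JSON. carry_out: Moves the arm, as the interface text tells. Its arguments: {"type":"object","properties":{"targets":{"type":"array"},"force":{"type":"number"}},"required":["targets"]}

```bash
mkdir -p pics
python3 - <<'E'
from station import bot, imaging
import cv2,numpy as np
o=bot.get_obs();print({k:np.round(v,3).tolist() for k,v in o.items()},bot.pinch_z)
for n in("scene","top"):
    im=imaging.read_camera(n);cv2.imwrite(f"pics/{n}.png",im[:,:,::-1]);c=imaging.calibration(n);print(n,c)
c=imaging.calibration("wrist");print(c)
E
```

```text
{'t': 0.0, 'q': [1.017, 0.478, 0.022, 1.556, -0.011, 1.109, -0.083], 'joint_vel': [0.001, -0.0, -0.002, 0.0, -0.001, -0.001, -0.001], 'joint_torque': [-0.001, -59.646, 1.608, -28.119, 0.012, 0.009, -0.0], 'eef_pos': [0.291, -0.608, 0.23], 'tool_rot': [-0.001, 0.975, 0.221, -0.0], 'contact_force': [-1.338, -0.142, -0.161], 'torque': [0.032, -0.016, 0.02], 'grasp_force': 0.0, 'gripper_width': 0.998} 0.0187
scene {'fx': 608.7482566013346, 'fy': 608.7482566013346, 'cx': 316.49890068425964, 'cy': 244.5115034487479, 'extrinsics': array([[ 0.57237477,  0.81974888,  0.01997252, -0.1132337 ],
       [-0.60875445,  0.40848121,  0.68011846,  0.24295168],
       [ 0.54936795, -0.40144101,  0.73283012, -1.83040852],
       [ 0.        ,  0.        ,  0.        ,  1.        ]])}
top {'fx': 458.28130854354555, 'fy': 458.28130854354555, 'cx': 321.7435914207656, 'cy': 233.1603604939305, 'extrinsics': array([[-0.01248083, -0.99991503, -0.00376422, -0.13075903],
       [ 0.99899783, -0.01263103,  0.04293951, -0.39100784],
       [-0.04298341, -0.00322453,  0.99907058, -1.08819691],
       [ 0.        ,  0.        ,  0.        ,  1.        ]])}
{'fx': 362.989407115111, 'fy': 362.989407115111, 'cx': 312.97121876623845, 'cy': 238.9139533702599, 'extrinsics': array([[ 0.43158062, -0.9020706 , -0.00260683, -0.67367716],
       [ 0.86576431,  0.41501866, -0.27966348,  0.03870381],
       [ 0.25335809,  0.11844044,  0.96009455, -0.37987355],
       [ 0.        ,  0.        ,  0.        ,  1.        ]])}
```

View pics/scene.png

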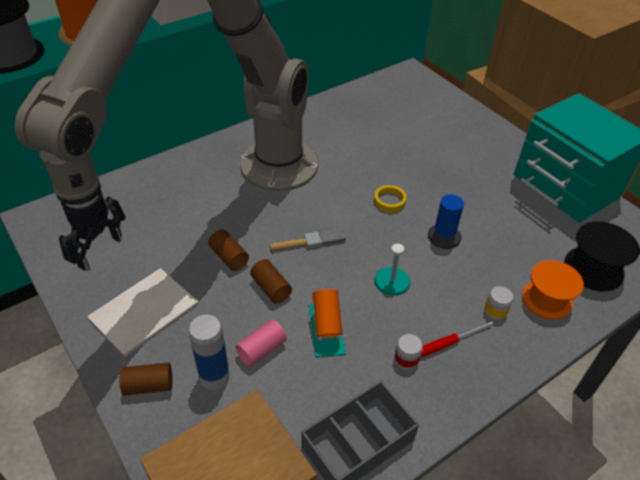

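View pics/top.png

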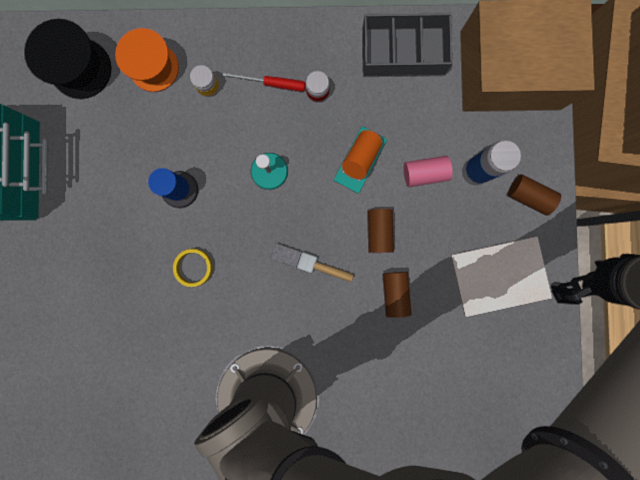

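The orange cylinder on the teal rest is at scene (327,313) and top (363,155). Things it could be confused with:
- Orange spool: scene (553,287), top (145,60).
- Brown cylinders: top (380,230), (397,293) and (534,195).
- Pink cylinder: top (428,171).

The free peg is the bare white head on the teal foot, at scene (397,250) and top (263,160). The grey-footed stand with the blue cup is at scene (449,215). Next I'll check these in close crops.

Run:
```python
import cv2,numpy as np
t=cv2.imread("pics/top.png");s=cv2.imread("pics/scene.png")
def g(im,x0,y0,w,h,k):
    c=cv2.resize(im[y0:y0+h,x0:x0+w],None,fx=k,fy=k,interpolation=cv2.INTER_CUBIC)
    for x in range(x0//10*10+10,x0+w,10): cv2.putText(c,str(x),((x-x0)*k-8,8),0,.3,(255,255,255),1);cv2.line(c,((x-x0)*k,10),((x-x0)*k,16),(255,255,255),1)
    for y in range(y0//10*10+10,y0+h,10): cv2.putText(c,str(y),(0,(y-y0)*k+3),0,.3,(255,255,255),1);cv2.line(c,(22,(y-y0)*k),(28,(y-y0)*k),(255,255,255),1)
    return c
cv2.imwrite("pics/tc.png",g(t,240,115,155,90,5))
cv2.imwrite("pics/sc.png",g(s,290,235,130,125,4) if 0 else g(s,295,237,125,120,5))
```

```text
(no output)
```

View pics/tc.png

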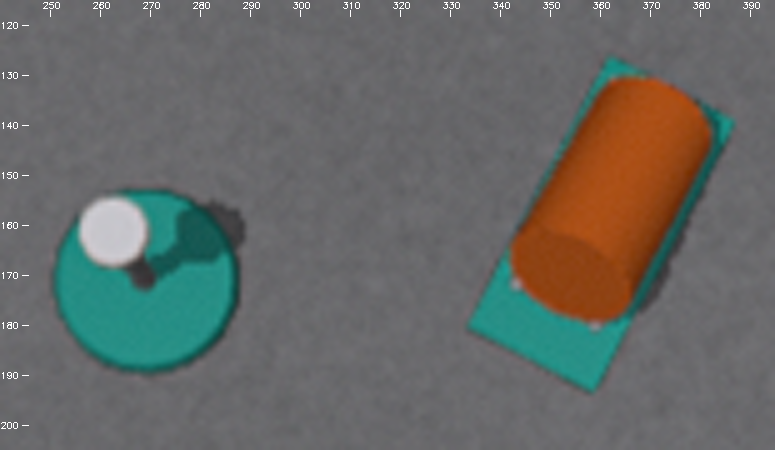

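View pics/sc.png

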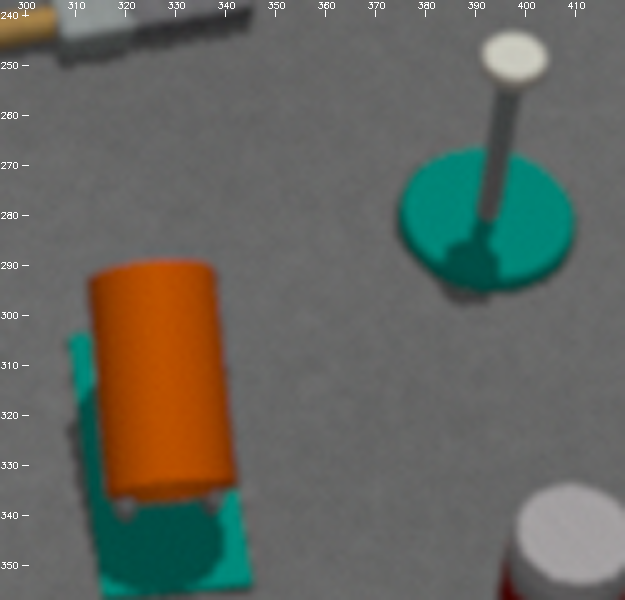

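The crops confirm the choice. The orange cup's closed face is at top (355,170), nearer the robot, and its mouth is at the upper right. In the scene view the mouth is low, with the stops at (320,338) and (338,338). The free peg's head is at top (263,161) and scene (397.7,247.5), over a teal foot.

```bash
cat > h.py <<'E'
import numpy as np
from station import imaging
def P(n):
    c=imaging.calibration(n);K=np.array([[c['fx'],0,c['cx']],[0,c['fy'],c['cy']],[0,0,1]])
    return K@np.diag([1,-1,-1])@np.array(c['extrinsics'])[:3]
def proj(n,X):
    p=P(n)@np.append(X,1);return p[:2]/p[2]
def tri(obs):
    A=[]
    for M,(u,v) in obs: A+= [u*M[2]-M[0],v*M[2]-M[1]]
    A=np.array(A);return np.linalg.lstsq(A[:,:3],-A[:,3],rcond=None)[0]
def plane(n,uv,z):
    M=P(n);A=np.array([uv[0]*M[2]-M[0],uv[1]*M[2]-M[1]]);return np.append(np.linalg.solve(A[:,:2],-A[:,3]-A[:,2]*z),z)
E
python3 - <<'E'
from h import *
np.set_printoptions(precision=4,suppress=True)
T,S=P("top"),P("scene")
print("head",tri([(T,(262.6,160.9)),(S,(397.7,247.5))]),plane("top",(262.6,160.9),.125),plane("scene",(397.7,247.5),.125))
print("foot",plane("top",(269.3,171.2),.01))
und=tri([(T,(354.7,170.4)),(S,(325.2,292))]);print("und",und,plane("top",(354.7,170.4),.083))
c=[plane("top",p,.006) for p in((333.5,180),(359,193),(387,139),(361.5,126.3))]
ctr=np.mean(c,0);d=(c[2]+c[3]-c[0]-c[1])/2;yaw=np.arctan2(d[1],d[0]);print(c,ctr,d,np.degrees(yaw),np.linalg.norm(d))
R=lambda x,y,z:np.array([ctr[0]+x*np.cos(yaw)-y*np.sin(yaw),ctr[1]+x*np.sin(yaw)+y*np.cos(yaw),z])
print("und/rim from rest",R(-.046,0,.083),R(.045,0,.041))
for nm,X in(("und",R(-.046,0,.083)),("undL",R(-.046,.03,.083)),("undR",R(-.046,-.03,.083)),("rimL",R(.045,.03,.041)),("rimR",R(.045,-.03,.041))):print(nm,proj("top",X),proj("scene",X))
from scipy.spatial.transform import Rotation as Ro
from station import bot
o=bot.get_obs();print(Ro.from_quat(np.roll(o['tool_rot'],-1)).as_matrix(),o['eef_pos'])
E
```

```text
head [ 0.5422 -0.01    0.1236] [ 0.5416 -0.0107  0.125 ] [ 0.5433 -0.0105  0.125 ]
foot [ 0.5399 -0.0115  0.01  ]
und [ 0.5278 -0.2097  0.0808] [ 0.526  -0.2115  0.083 ]
[array([ 0.5172, -0.1656,  0.006 ]), array([ 0.485 , -0.2265,  0.006 ]), array([ 0.6152, -0.2962,  0.006 ]), array([ 0.6471, -0.2351,  0.006 ])] [ 0.5661 -0.2308  0.006 ] [ 0.13   -0.0696  0.    ] -28.169511896220005 0.147520139173401
und/rim from rest [ 0.5256 -0.2091  0.083 ] [ 0.6058 -0.2521  0.041 ]
und [353.6322 170.5901] [324.2647 290.6904]
undL [341.7416 164.4733] [337.2029 289.6481]
undR [365.5388 176.7152] [311.2739 291.737 ]
rimL [358.8818 133.6858] [342.0493 332.869 ]
rimR [381.696  145.3707] [315.5597 335.1845]
[[ 0.9022  0.4312 -0.0008]
 [ 0.4312 -0.9022  0.0015]
 [-0.0001 -0.0017 -1.    ]] [ 0.2908 -0.6085  0.2304]
```

Call:
carry_out([
  [2,-1,0,0,1],
  [4,-2.4,0,0,1],
  [4,-2.4,0,0,1],
  [4,-2.4,0,0,1],
  [4,-2.4,0,0,1],
  [4,-2.4,0,0,1],
  [4,-2.4,0,0,1],
  [4,-2.4,0,0,1],
  [4,-2.4,0,0,1],
  [4,-2.4,0,0,1],
  [2,-1,0,0,1],
  [0,0,0,0,1],
], force=20)

```text
t: 1.3
eef_pos: [0.5525, -0.2187, 0.231]
tool_rot: [-0.001, 0.974, 0.225, 0.001]
contact_force: [-0.9, -0.3, -0.4]
gripper_width: 0.997
grasp_force: 0.0
```

Call:
carry_out([
  [0,0,0,7.67,1],
  [0,0,0,7.67,1],
  [0,0,0,7.67,1],
  [0,0,0,7.67,1],
  [0,0,0,7.67,1],
  [0,0,0,7.67,1],
  [0,0,0,7.67,1],
  [0,0,0,0,1],
  [0,0,0,0,1],
])

```text
t: 2.2
eef_pos: [0.5496, -0.2244, 0.2311]
tool_rot: [0.0, 0.97, -0.242, -0.0]
contact_force: [0.1, -0.1, 0.4]
gripper_width: 1.001
grasp_force: 0.0
```

```bash
cat >> h.py <<'E'
from scipy.spatial.transform import Rotation as Ro
from station import bot
def rel(target,heading):
    o=bot.get_obs();M=Ro.from_quat(np.roll(o['tool_rot'],-1)).as_matrix()
    a=np.degrees(np.arctan2(M[1,0],M[0,0]))
    print("t",round(o['t'],2),"pos",np.round(o['eef_pos'],4),"head",round(a,2),"tilt",np.round(M[:,2],4),"shift cm",np.round(M.T@(np.array(target)-o['eef_pos'])*100,2),"yaw",round((a-heading+180)%360-180,2),"q7",round(o['q'][6],2),"w",round(o['gripper_width'],3),"gf",round(o['grasp_force'],1),"F",np.round(o['contact_force'],1))
E
python3 - <<'E'
from h import *
import cv2
rel([.5505,-.2226,.0445],-28.2)
im=imaging.read_camera("wrist");cv2.imwrite("pics/w1.png",im[:,:,::-1])
for n,X in(("und",[.5265,-.2098,.082]),("rim",[.6063,-.2526,.0405])):print(n,proj("wrist",X))
E
```

```text
t 2.2 pos [ 0.5496 -0.2244  0.2311] head -28.01 tilt [-7.e-04 -3.e-04 -1.e+00] shift cm [ 0.   -0.21 18.66] yaw 0.19 q7 -1.77 w 1.001 gf 0.0 F [ 0.1 -0.1  0.4]
und [309.41668154 252.30332989]
rim [309.94171239 140.76876425]
```

View pics/w1.png

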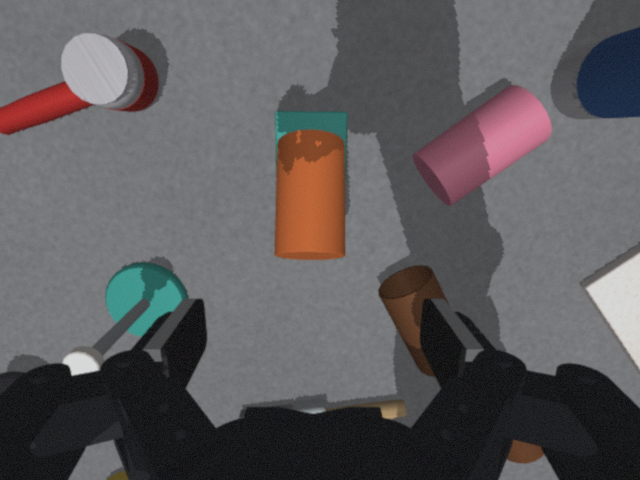

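The wrist view shows the cup straight ahead. Its axis is at column 310, as predicted, with the closed end at row 257 and the mouth at row 130. Next I'll descend and grip.

Call:
carry_out([
  [0,-0.2,2,0,1],
  [0,0,3,0,1],
  [0,0,3,0,1],
  [0,0,3,0,1],
  [0,0,3,0,1],
  [0,0,2,0,1],
  [0,0,1.5,0,1],
  [0,0,1.1,0,1],
  [0,0,0,0,1],
  [0,0,0,0,1],
])

```text
t: 3.25
eef_pos: [0.5517, -0.2221, 0.0459]
tool_rot: [0.0, 0.97, -0.243, 0.0]
contact_force: [0.8, -0.5, 0.3]
gripper_width: 1.001
grasp_force: 0.0
```

Call:
carry_out([
  [0,0,0,0,-1],
  [0,0,0,0,-1],
  [0,0,0,0,-1],
  [0,0,0,0,-1],
  [0,0,0,0,-1],
  [0,0,0,0,-1],
], force=20)

```text
t: 3.85
eef_pos: [0.5517, -0.2224, 0.0464]
tool_rot: [0.0, 0.97, -0.243, 0.001]
contact_force: [-1.3, -0.2, 7.2]
gripper_width: 0.708
grasp_force: 20.9
```

Run:
```python
from h import *
rel([.5505,-.2226,.0445],-28.2)
```

```text
t 3.85 pos [ 0.5517 -0.2224  0.0464] head -28.16 tilt [ 1.5e-03 -7.0e-04 -1.0e+00] shift cm [-0.1   0.08  0.19] yaw 0.04 q7 -1.77 w 0.708 gf 20.9 F [-1.3 -0.2  7.2]
```

Call:
carry_out([
  [0,0,-0.5,0,-1],
  [0,0,-1,0,-1],
  [0,0,-2,0,-1],
  [0,0,-2,0,-1],
  [0,0,-2.5,0,-1],
  [0,0,-2.5,0,-1],
  [0,0,-2,0,-1],
  [0,0,-1,0,-1],
  [0,0,-0.5,0,-1],
  [0,0,0,0,-1],
  [0,0,0,0,-1],
])

```text
t: 4.95
eef_pos: [0.5506, -0.2216, 0.1843]
tool_rot: [-0.0, 0.97, -0.243, -0.001]
contact_force: [0.4, -1.0, -0.8]
gripper_width: 0.713
grasp_force: 21.9
```

Call:
carry_out([
  [0,0,0,-6,-1],
  [0,0,0,-7,-1],
  [0,0,0,-7,-1],
  [0,0,0,-7,-1],
  [0,0,0,-7,-1],
  [0,0,0,-7,-1],
  [0,0,0,-7,-1],
  [0,0,0,-7,-1],
  [0,0,0,-7,-1],
  [0,0,0,-7,-1],
  [0,0,0,-7,-1],
  [0,0,0,-6,-1],
])

```text
t: 6.15
eef_pos: [0.5505, -0.2217, 0.1839]
tool_rot: [-0.001, 0.891, 0.455, -0.001]
contact_force: [-0.1, 0.3, -1.0]
gripper_width: 0.708
grasp_force: 21.9
```

Call:
carry_out([
  [0,0,0,0,-1],
  [0,0,0,0,-1],
])

```text
t: 6.35
eef_pos: [0.5507, -0.2218, 0.1844]
tool_rot: [-0.001, 0.892, 0.452, -0.0]
contact_force: [0.3, -0.7, -1.1]
gripper_width: 0.708
grasp_force: 21.9
```

Run:
```python
from h import *
rel([.4744,-.1038,.13],54)
```

```text
t 6.35 pos [ 0.5507 -0.2218  0.1844] head 53.68 tilt [-1.4e-03  7.0e-04 -1.0e+00] shift cm [  4.99 -13.13   5.46] yaw -0.32 q7 -0.47 w 0.708 gf 21.9 F [ 0.3 -0.7 -1.1]
```

Call:
carry_out([
  [0.4,-1.1,0,0,-1],
  [0.8,-2.1,0,0,-1],
  [0.8,-2.1,0,0,-1],
  [0.8,-2.1,0,0,-1],
  [0.8,-2.1,0,0,-1],
  [0.8,-2.1,0,0,-1],
  [0.5,-1.1,0,0,-1],
  [0.1,-0.4,0,0,-1],
  [0,0,2,0,-1],
  [0,0,2,0,-1],
  [0,0,1.4,0,-1],
  [0,0,0,0,-1],
])

```text
t: 7.55
eef_pos: [0.4738, -0.1047, 0.1296]
tool_rot: [-0.001, 0.892, 0.452, -0.001]
contact_force: [0.3, 1.1, -1.1]
gripper_width: 0.709
grasp_force: 22.0
```

Call:
carry_out([
  [0,0,0,0,-1],
  [0,0,0,0,-1],
])

```text
t: 7.75
eef_pos: [0.4757, -0.1045, 0.1321]
tool_rot: [0.0, 0.892, 0.453, 0.001]
contact_force: [0.1, -0.1, 0.4]
gripper_width: 0.706
grasp_force: 22.0
```

```bash
cat >> h.py <<'E'
import cv2
def view(name,x0=340,y0=150,w=130,h=150,k=4):
    im=imaging.read_camera("scene")[:,:,::-1];c=cv2.resize(im[y0:y0+h,x0:x0+w],None,fx=k,fy=k,interpolation=cv2.INTER_CUBIC)
    for x in range(x0//10*10+10,x0+w,10): cv2.putText(c,str(x),((x-x0)*k-8,8),0,.3,(255,255,255),1)
    for y in range(y0//10*10+10,y0+h,10): cv2.putText(c,str(y),(0,(y-y0)*k+3),0,.3,(255,255,255),1)
    cv2.imwrite(f"pics/{name}.png",c)
E
python3 - <<'E'
from h import *
rel([.4744,-.1038,.13],54)
view("s2",320,140,150,145)
E
```

```text
t 7.75 pos [ 0.4757 -0.1045  0.1321] head 53.82 tilt [ 1.5e-03 -3.0e-04 -1.0e+00] shift cm [-0.02 -0.15  0.21] yaw -0.18 q7 -0.68 w 0.706 gf 22.0 F [ 0.1 -0.1  0.4]
```

View pics/s2.png

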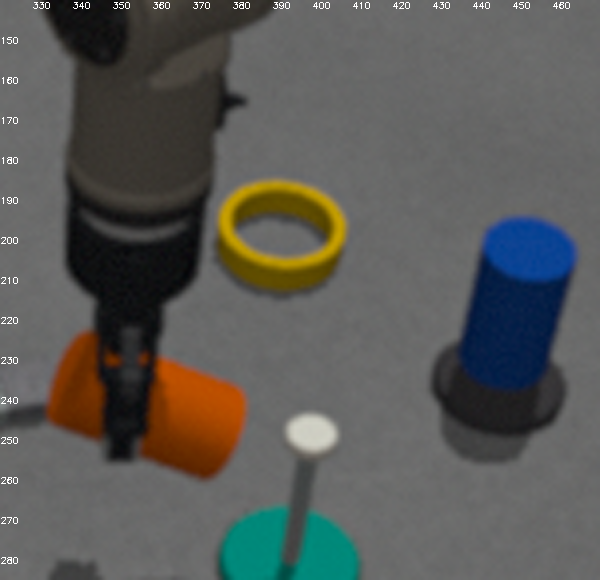

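The scene crop shows the cup held with its mouth to the right, about 25° below level. Its rim is at (375,257), level with the peg head at (397,248). Next I'll move it onto the peg so the shaft and head turn it in the light grip.

Call:
carry_out([
  [0.5,-0.1,0,0,-1],
  [1,0,0,0,-1],
  [1,0,0,0,-1],
  [1,0,0,0,-1],
  [0.8,0,0,0,-1],
  [0.4,0,0,0,-1],
  [0.4,0,0,0,-1],
  [0.4,0,0,0,-1],
  [0.4,0,-0.2,0,-1],
  [0.4,0,-0.2,0,-1],
  [0.4,0,-0.2,0,-1],
  [0,0,0,0,-1],
])

```text
t: 9.0
eef_pos: [0.5131, -0.0503, 0.1375]
tool_rot: [0.0, 0.892, 0.453, -0.001]
contact_force: [-3.3, -4.0, 2.4]
gripper_width: 0.705
grasp_force: 22.7
```

Run:
```python
from h import *
rel([.542,-.0108,.145],54)
view("s3",320,140,150,145)
```

```text
t 9.0 pos [ 0.5131 -0.0503  0.1375] head 53.82 tilt [-0.0012 -0.0013 -1.    ] shift cm [ 4.89 -0.   -0.76] yaw -0.18 q7 -0.81 w 0.705 gf 22.7 F [-3.3 -4.   2.4]
```

View pics/s3.png

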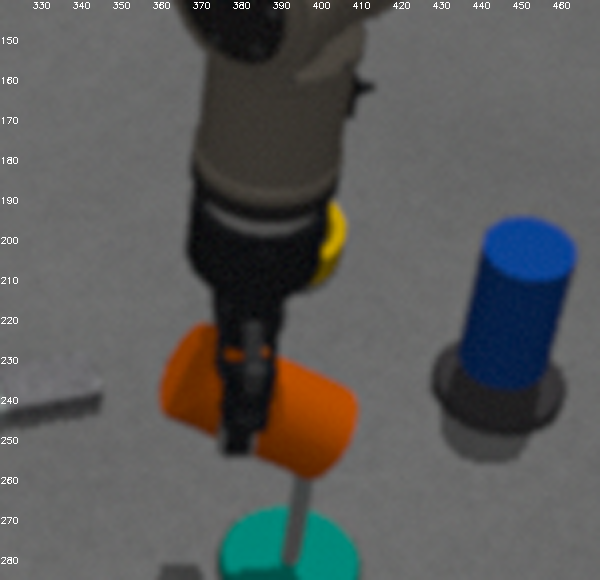

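The cup is turning on the shaft: its rim is at (398,258) against the peg, and the contact force is about 5 N. Continuing.

Call:
carry_out([
  [0.4,0,-0.15,0,-1],
  [0.4,0,-0.15,0,-1],
  [0.4,0,-0.15,0,-1],
  [0.4,0,-0.1,0,-1],
  [0.4,0,-0.1,0,-1],
  [0.4,0,-0.1,0,-1],
  [0.4,0,0,0,-1],
  [0.4,0,0,0,-1],
  [0,0,0,0,-1],
])

```text
t: 9.95
eef_pos: [0.5321, -0.0245, 0.1447]
tool_rot: [0.0, 0.892, 0.453, -0.001]
contact_force: [-1.2, -3.2, 1.2]
gripper_width: 0.709
grasp_force: 27.4
```

Call:
carry_out([
  [0.4,0,0,0,-1],
  [0.4,0,0,0,-1],
  [0.4,0,0,0,-1],
  [0.4,0,0,0,-1],
  [0,0,0,0,-1],
])

```text
t: 10.45
eef_pos: [0.5407, -0.0123, 0.1441]
tool_rot: [0.0, 0.892, 0.452, -0.002]
contact_force: [-2.2, -6.5, -0.4]
gripper_width: 0.709
grasp_force: 26.8
```

Run:
```python
from h import *
rel([.542,-.0108,.145],54)
view("s4",320,140,150,145)
im=imaging.read_camera("scene");hsv=cv2.cvtColor(im,cv2.COLOR_RGB2HSV)
m=cv2.inRange(hsv,(3,180,60),(16,255,255));m[:200]=0;m[290:]=0;m[:,:340]=0;m[:,470:]=0
for y in range(205,285,6):
    x=np.where(m[y])[0];print(y,(x.min(),x.max()) if len(x) else None,end=' ')
```

```text
t 10.45 pos [ 0.5407 -0.0123  0.1441] head 53.8 tilt [-0.0027 -0.0019 -1.    ] shift cm [ 0.2   0.02 -0.09] yaw -0.2 q7 -0.88 w 0.709 gf 26.8 F [-2.2 -6.5 -0.4]
205 None 211 None 217 (np.int64(394), np.int64(394)) 223 (np.int64(383), np.int64(395)) 229 (np.int64(381), np.int64(395)) 235 (np.int64(384), np.int64(396)) 241 (np.int64(386), np.int64(411)) 247 (np.int64(389), np.int64(414)) 253 (np.int64(392), np.int64(415)) 259 (np.int64(395), np.int64(411)) 265 None 271 None 277 None 283 None
```

View pics/s4.png

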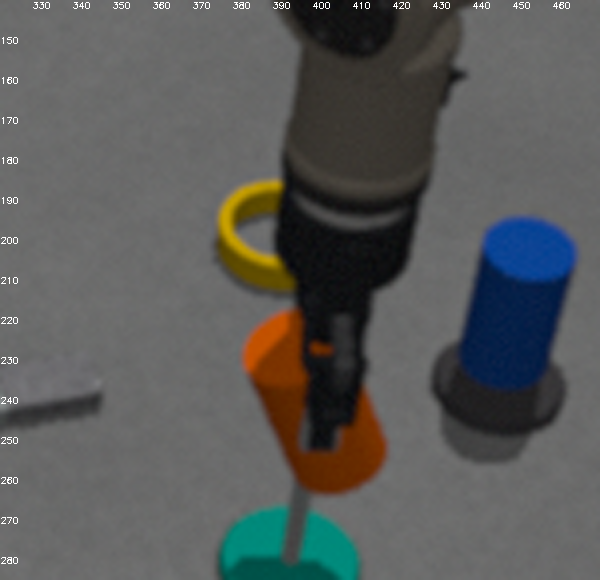

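The cup is now about 23° from vertical with the peg head inside. Its left edge runs from (384,235) to (395,259), and the force is about 7 N. I'll push a little further.

Call:
carry_out([
  [0.4,0,0,0,-1],
  [0.4,0,0,0,-1],
  [0.4,0,0,0,-1],
  [0.3,0,0,0,-1],
  [0,0,0,0,-1],
  [0,0,0,0,-1],
])

```text
t: 11.15
eef_pos: [0.5484, -0.0009, 0.143]
tool_rot: [-0.0, 0.892, 0.452, -0.003]
contact_force: [-3.7, -6.4, -4.6]
gripper_width: 0.71
grasp_force: 23.7
```

```bash
cat >> h.py <<'E'
def tilt(x0=370,x1=440):
    """angle of cup axis from vertical in the tool xz plane (+: mouth ahead of closed end), from the left silhouette edge"""
    im=imaging.read_camera("scene");hsv=cv2.cvtColor(im,cv2.COLOR_RGB2HSV)
    m=cv2.inRange(hsv,(3,180,60),(16,255,255));m[:195]=0;m[295:]=0;m[:,:x0]=0;m[:,x1:]=0
    rows=[y for y in range(195,295) if m[y].sum()>255*4]
    L=[(np.where(m[y])[0].min(),y) for y in rows];R=[(np.where(m[y])[0].max(),y) for y in rows]
    print("rows",rows[0],rows[-1],"L",[int(a) for a,_ in L][::4],"R",[int(a) for a,_ in R][::4])
    o=bot.get_obs();M=Ro.from_quat(np.roll(o['tool_rot'],-1)).as_matrix();h=M[:,0]
    G=np.array(o['eef_pos'])+[0,0,.025]
    for th in range(-20,41,5):
        t=np.radians(th);a=np.array([0,0,-1])*np.cos(t)+h*np.sin(t);n=h*np.cos(t)+np.array([0,0,1])*np.sin(t)
        s=[]
        for sg in(-1,1):
            p,q=[proj("scene",G+sg*.03*n+b*a) for b in(0.01,.06)];s.append((np.round((q-p)[0]/(q-p)[1],3),np.round(p),np.round(q)))
        print(th,*s)
    return L,R
E
python3 - <<'E'
from h import *
rel([.542,-.0108,.145],54)
tilt()
E
```

```text
t 11.15 pos [ 0.5484 -0.0009  0.143 ] head 53.76 tilt [-0.0052 -0.0023 -1.    ] shift cm [-1.18  0.07 -0.19] yaw -0.24 q7 -0.91 w 0.71 gf 23.7 F [-3.7 -6.4 -4.6]
rows 219 263 L [394, 389, 388, 388, 389, 390, 390, 391, 391, 392, 393, 397] R [401, 401, 408, 401, 402, 401, 401, 414, 414, 414, 412, 407]
-20 (np.float64(-0.695), array([391., 234.]), array([381., 247.])) (np.float64(-0.745), array([414., 241.]), array([404., 254.]))
-15 (np.float64(-0.552), array([391., 235.]), array([383., 249.])) (np.float64(-0.6), array([415., 240.]), array([407., 254.]))
-10 (np.float64(-0.417), array([391., 235.]), array([385., 250.])) (np.float64(-0.464), array([416., 239.]), array([409., 253.]))
-5 (np.float64(-0.287), array([391., 236.]), array([387., 251.])) (np.float64(-0.333), array([416., 239.]), array([412., 253.]))
0 (np.float64(-0.159), array([391., 237.]), array([389., 252.])) (np.float64(-0.205), array([417., 238.]), array([414., 252.]))
5 (np.float64(-0.033), array([391., 238.]), array([391., 252.])) (np.float64(-0.078), array([417., 237.]), array([416., 252.]))
10 (np.float64(0.095), arr
[... 162 characters left out ...]
])) (np.float64(0.179), array([418., 236.]), array([421., 250.]))
20 (np.float64(0.361), array([393., 240.]), array([398., 254.])) (np.float64(0.314), array([418., 235.]), array([423., 249.]))
25 (np.float64(0.504), array([394., 241.]), array([400., 254.])) (np.float64(0.456), array([418., 234.]), array([425., 248.]))
30 (np.float64(0.658), array([394., 241.]), array([403., 254.])) (np.float64(0.609), array([418., 233.]), array([426., 246.]))
35 (np.float64(0.827), array([395., 242.]), array([405., 254.])) (np.float64(0.775), array([418., 232.]), array([428., 245.]))
40 (np.float64(1.016), array([396., 242.]), array([408., 254.])) (np.float64(0.961), array([418., 231.]), array([429., 243.]))
```

Call:
carry_out([
  [0.3,0,0.1,0,-1],
  [0.3,0,0.1,0,-1],
  [0.3,0,0.1,0,-1],
  [0.3,0,0,0,-1],
  [0.2,0,0,0,-1],
  [0,0,0,0,-1],
])

```text
t: 11.8
eef_pos: [0.5591, 0.0133, 0.1417]
tool_rot: [-0.0, 0.892, 0.453, 0.0]
contact_force: [-1.6, -0.1, -0.6]
gripper_width: 0.694
grasp_force: 13.3
```

Run:
```python
from h import *
rel([.542,-.0108,.145],54)
L,R=tilt();print([int(a) for a,_ in L])
```

```text
t 11.8 pos [0.5591 0.0133 0.1417] head 53.87 tilt [ 3.e-04  9.e-04 -1.e+00] shift cm [-2.96  0.03 -0.33] yaw -0.13 q7 -0.93 w 0.694 gf 13.3 F [-1.6 -0.1 -0.6]
rows 219 264 L [403, 397, 396, 396, 395, 393, 392, 391, 390, 389, 391, 395] R [408, 409, 416, 409, 410, 409, 409, 407, 407, 412, 411, 408]
-20 (np.float64(-0.708), array([399., 235.]), array([389., 248.])) (np.float64(-0.758), array([422., 241.]), array([412., 255.]))
-15 (np.float64(-0.565), array([398., 235.]), array([391., 249.])) (np.float64(-0.614), array([423., 241.]), array([414., 254.]))
-10 (np.float64(-0.43), array([398., 236.]), array([392., 250.])) (np.float64(-0.477), array([423., 240.]), array([417., 254.]))
-5 (np.float64(-0.3), array([399., 237.]), array([394., 251.])) (np.float64(-0.346), array([424., 239.]), array([419., 254.]))
0 (np.float64(-0.173), array([399., 238.]), array([396., 252.])) (np.float64(-0.218), array([425., 239.]), array([421., 253.]))
5 (np.float64(-0.046), array([399., 239.]), array([398., 253.])) (np.float64(-0.091), array([425., 238.]), array([424., 252.]))
10 (np.float64(0.082), array([
[... 385 characters left out ...]
, 241.]), array([408., 255.])) (np.float64(0.446), array([426., 235.]), array([432., 248.]))
30 (np.float64(0.65), array([402., 242.]), array([410., 255.])) (np.float64(0.6), array([426., 234.]), array([434., 247.]))
35 (np.float64(0.82), array([403., 243.]), array([413., 255.])) (np.float64(0.768), array([426., 233.]), array([435., 245.]))
40 (np.float64(1.012), array([404., 243.]), array([415., 254.])) (np.float64(0.956), array([426., 232.]), array([437., 244.]))
[403, 400, 399, 398, 397, 397, 397, 396, 396, 396, 396, 396, 396, 395, 395, 395, 395, 394, 394, 394, 393, 393, 393, 393, 392, 392, 392, 391, 391, 391, 391, 390, 390, 390, 390, 389, 389, 389, 390, 390, 391, 392, 393, 394, 395, 398]
```

The cup is now about 3° past vertical, but it has slipped roughly 12 mm back in the pads. I'll move back gently to centre it over the head and look.

Call:
carry_out([
  [-0.2,0,0,0,-1],
  [-0.3,0,0,0,-1],
  [-0.3,0,0,0,-1],
  [-0.3,0,0,0,-1],
  [-0.1,0,0,0,-1],
  [0,0,0,0,-1],
  [0,0,0,0,-1],
])

```text
t: 12.55
eef_pos: [0.552, 0.0031, 0.1419]
tool_rot: [-0.0, 0.892, 0.453, 0.0]
contact_force: [0.4, -0.7, 0.1]
gripper_width: 0.69
grasp_force: 14.7
```

Run:
```python
from h import *
rel([.542,-.0108,.145],54)
L,R=tilt();print(L[8:40:4])
view("s5",350,175,130,120,5)
```

```text
t 12.55 pos [0.552  0.0031 0.1419] head 53.85 tilt [ 2.e-04  1.e-04 -1.e+00] shift cm [-1.71  0.01 -0.31] yaw -0.15 q7 -0.91 w 0.69 gf 14.7 F [ 0.4 -0.7  0.1]
rows 219 264 L [398, 392, 391, 390, 389, 388, 387, 386, 385, 385, 386, 391] R [403, 403, 410, 403, 405, 404, 403, 402, 401, 407, 406, 403]
-20 (np.float64(-0.698), array([393., 234.]), array([384., 248.])) (np.float64(-0.748), array([416., 241.]), array([406., 255.]))
-15 (np.float64(-0.556), array([393., 235.]), array([385., 249.])) (np.float64(-0.604), array([417., 241.]), array([409., 254.]))
-10 (np.float64(-0.421), array([393., 236.]), array([387., 250.])) (np.float64(-0.468), array([418., 240.]), array([411., 254.]))
-5 (np.float64(-0.291), array([393., 237.]), array([389., 251.])) (np.float64(-0.337), array([419., 239.]), array([414., 254.]))
0 (np.float64(-0.163), array([393., 238.]), array([391., 252.])) (np.float64(-0.209), array([419., 238.]), array([416., 253.]))
5 (np.float64(-0.037), array([394., 239.]), array([393., 253.])) (np.float64(-0.082), array([420., 238.]), array([418., 252.]))
10 (np.float64(0.091), arra
[... 337 characters left out ...]
y([425., 249.]))
25 (np.float64(0.503), array([396., 241.]), array([402., 255.])) (np.float64(0.455), array([421., 234.]), array([427., 248.]))
30 (np.float64(0.658), array([397., 242.]), array([405., 255.])) (np.float64(0.608), array([421., 234.]), array([429., 247.]))
35 (np.float64(0.829), array([397., 242.]), array([407., 254.])) (np.float64(0.776), array([420., 233.]), array([430., 245.]))
40 (np.float64(1.02), array([398., 243.]), array([410., 254.])) (np.float64(0.964), array([420., 232.]), array([432., 244.]))
[(np.int64(391), 227), (np.int64(390), 231), (np.int64(389), 235), (np.int64(388), 239), (np.int64(387), 243), (np.int64(386), 247), (np.int64(385), 251), (np.int64(385), 255)]
```

View pics/s5.png

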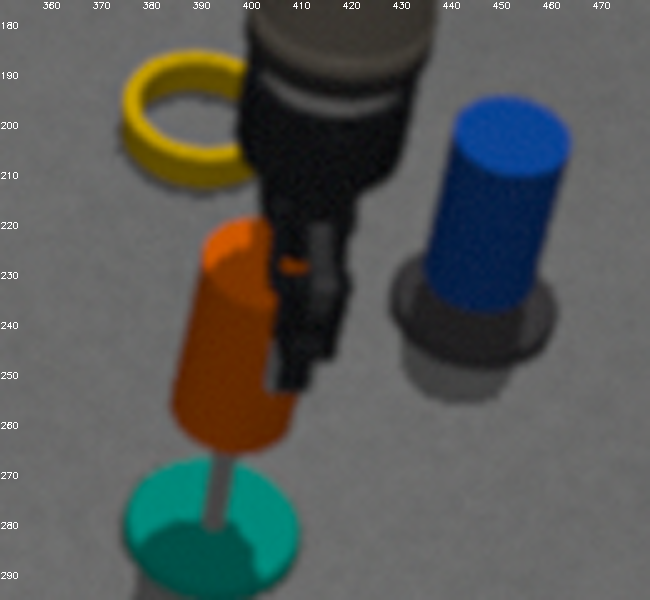

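The crop shows the cup almost vertical over the peg, with its left edge running from (391,227) to (385,251). Its rim is centred on the shaft at about (397,253), and the blue cup is undisturbed. I'll lower it, slowing near the end.

Call:
carry_out([
  [0,0,0.4,0,-1],
  [0,0,0.8,0,-1],
  [0,0,1,0,-1],
  [0,0,1,0,-1],
  [0,0,0.8,0,-1],
  [0,0,0.5,0,-1],
  [0,0,0.3,0,-1],
  [0,0,0.2,0,-1],
  [0,0,0,0,-1],
  [0,0,0,0,-1],
])

```text
t: 13.65
eef_pos: [0.5522, 0.003, 0.0921]
tool_rot: [0.0, 0.892, 0.453, 0.0]
contact_force: [-0.5, -0.5, -0.8]
gripper_width: 0.69
grasp_force: 14.7
```

Run:
```python
from h import *
rel([.542,-.0108,.145],54)
from contextlib import redirect_stdout
import io
with redirect_stdout(io.StringIO()): L,R=tilt()
print(L[::4],len(L),L[0],L[-1])
p=np.array([.542,-.0108,0]);f=np.array([.807,-.59,0])*.03
for z in(.029,.035,.041,.047):print(z,proj("scene",p+f+[0,0,z]),"underside back",proj("scene",p-f+[0,0,z+.1]))
```

```text
t 13.65 pos [0.5522 0.003  0.0921] head 53.85 tilt [ 6.e-04 -0.e+00 -1.e+00] shift cm [-1.71 -0.01 -5.29] yaw -0.15 q7 -0.95 w 0.69 gf 14.7 F [-0.5 -0.5 -0.8]
[(np.int64(395), 234), (np.int64(389), 238), (np.int64(388), 242), (np.int64(388), 246), (np.int64(387), 250), (np.int64(386), 254), (np.int64(385), 258), (np.int64(384), 262), (np.int64(383), 266), (np.int64(383), 270), (np.int64(385), 274), (np.int64(392), 278)] 45 (np.int64(395), 234) (np.int64(392), 278)
0.029 [393.50751023 282.85855521] underside back [396.60935865 236.85141777]
0.035 [393.78516366 281.29640477] underside back [396.90263823 235.11474677]
0.041 [394.06446925 279.72495883] underside back [397.19770215 233.36750963]
0.047 [394.34544179 278.14413416] underside back [397.49456676 231.60960962]
```

Call:
carry_out([
  [0,0,0.3,0,-1],
  [0,0,0.3,0,-1],
  [0,0,0.2,0,-1],
  [0,0,0.15,0,-1],
  [0,0,0,0,-1],
])

```text
t: 14.2
eef_pos: [0.5517, 0.0029, 0.082]
tool_rot: [-0.0, 0.892, 0.453, -0.0]
contact_force: [-0.2, -0.7, 0.1]
gripper_width: 0.693
grasp_force: 14.7
```

Call:
carry_out([
  [0,0,0.15,0,-1],
  [0,0,0.15,0,-1],
  [0,0,0,0,-1],
])

```text
t: 14.5
eef_pos: [0.5518, 0.003, 0.0791]
tool_rot: [-0.0, 0.892, 0.453, -0.0]
contact_force: [0.4, 0.8, -0.5]
gripper_width: 0.691
grasp_force: 14.7
```

Call:
carry_out([
  [0,0,0.15,0,-1],
  [0,0,0.1,0,-1],
  [0,0,0,0,-1],
])

```text
t: 14.8
eef_pos: [0.5518, 0.003, 0.0766]
tool_rot: [-0.0, 0.892, 0.453, -0.0]
contact_force: [0.5, -0.3, -1.1]
gripper_width: 0.693
grasp_force: 14.7
```

Call:
carry_out([
  [0,0,0.15,0,-1],
  [0,0,0,0,-1],
])

```text
t: 15.0
eef_pos: [0.5525, 0.0034, 0.0759]
tool_rot: [0.0, 0.892, 0.453, 0.001]
contact_force: [0.4, 0.5, 0.9]
gripper_width: 0.693
grasp_force: 10.7
```

Run:
```python
from h import *
rel([.542,-.0108,.145],54)
from contextlib import redirect_stdout
import io
with redirect_stdout(io.StringIO()): L,R=tilt()
print(L[::4],len(L),L[0],L[-1])
```

```text
t 15.0 pos [0.5525 0.0034 0.0759] head 53.87 tilt [ 1.3e-03  4.0e-04 -1.0e+00] shift cm [-1.76 -0.   -6.91] yaw -0.13 q7 -0.96 w 0.693 gf 10.7 F [0.4 0.5 0.9]
[(np.int64(393), 239), (np.int64(388), 243), (np.int64(387), 247), (np.int64(387), 251), (np.int64(386), 255), (np.int64(385), 259), (np.int64(384), 263), (np.int64(384), 267), (np.int64(383), 271), (np.int64(383), 275), (np.int64(385), 279)] 44 (np.int64(393), 239) (np.int64(392), 282)
```

Call:
carry_out([
  [0,0,0.1,0,-1],
  [0,0,0,0,-1],
])

```text
t: 15.25
eef_pos: [0.5528, 0.0036, 0.0753]
tool_rot: [0.0, 0.892, 0.453, 0.001]
contact_force: [-1.0, 2.5, 7.3]
gripper_width: 0.697
grasp_force: 11.4
```

Call:
carry_out([
  [0,0,0.1,0,-1],
  [0,0,0,0,-1],
])

```text
t: 15.45
eef_pos: [0.553, 0.0038, 0.0751]
tool_rot: [0.0, 0.892, 0.453, 0.001]
contact_force: [-4.9, 2.4, 16.3]
gripper_width: 0.689
grasp_force: 11.0
```

Run:
```python
from h import *
rel([.542,-.0108,.145],54)
from contextlib import redirect_stdout
import io
with redirect_stdout(io.StringIO()): L,R=tilt()
print(L[::4],len(L),L[0],L[-1])
```

```text
t 15.45 pos [0.553  0.0038 0.0751] head 53.87 tilt [ 2.4e-03  4.0e-04 -1.0e+00] shift cm [-1.82 -0.02 -6.99] yaw -0.13 q7 -0.96 w 0.689 gf 11.0 F [-4.9  2.4 16.3]
[(np.int64(393), 239), (np.int64(388), 243), (np.int64(387), 247), (np.int64(387), 251), (np.int64(386), 255), (np.int64(386), 259), (np.int64(385), 263), (np.int64(384), 267), (np.int64(384), 271), (np.int64(384), 275), (np.int64(386), 279)] 44 (np.int64(393), 239) (np.int64(392), 282)
```

Call:
carry_out([
  [0,0,-0.15,0,-1],
  [0,0,0,0,-1],
  [0,0,0,0,0.42],
  [0,0,0,0,0.45],
  [0,0,0,0,0.5],
  [0,0,0,0,0.6],
  [0,0,0,0,0.8],
  [0,0,0,0,1],
  [0,0,0,0,1],
  [0,0,0,0,1],
])

```text
t: 16.5
eef_pos: [0.5519, 0.0029, 0.0748]
tool_rot: [0.0, 0.892, 0.453, -0.0]
contact_force: [0.7, -0.3, -0.2]
gripper_width: 1.001
grasp_force: 0.0
```

Run:
```python
from h import *
rel([.542,-.0108,.145],54)
from contextlib import redirect_stdout
import io
with redirect_stdout(io.StringIO()): L,R=tilt()
print(L[::4],len(L),L[0],L[-1])
```

```text
t 16.5 pos [0.5519 0.0029 0.0748] head 53.85 tilt [-0. -0. -1.] shift cm [-1.69  0.01 -7.02] yaw -0.15 q7 -0.96 w 1.001 gf 0.0 F [ 0.7 -0.3 -0.2]
[(np.int64(393), 239), (np.int64(388), 243), (np.int64(387), 247), (np.int64(387), 251), (np.int64(386), 255), (np.int64(386), 259), (np.int64(385), 263), (np.int64(384), 267), (np.int64(384), 271), (np.int64(384), 275), (np.int64(386), 279)] 44 (np.int64(393), 239) (np.int64(391), 282)
```

Call:
carry_out([
  [0,0,-0.5,0,1],
  [0,0,-1,0,1],
  [0,0,-1.5,0,1],
  [0,0,-2,0,1],
  [0,0,-3,0,1],
  [0,0,-3,0,1],
  [0,0,-3,0,1],
  [0,0,-2,0,1],
  [0,0,-0.5,0,1],
  [-3,0,0,0,1],
  [-3,0,0,0,1],
  [0,0,0,0,1],
])

```text
t: 17.75
eef_pos: [0.5139, -0.0495, 0.2393]
tool_rot: [0.0, 0.893, 0.451, -0.002]
contact_force: [1.0, -0.8, 0.4]
gripper_width: 0.999
grasp_force: 0.0
```

Run:
```python
from h import *
rel([.542,-.0108,.145],54)
view("s6",350,175,130,120,5)
p=np.array([.542,-.0108,0])
hh=np.array([.588,.809,0])
for z in(.129,.029):print([np.round(proj("scene",p+s*.03*hh+[0,0,z]),1) for s in(-1,0,1)])
```

```text
t 17.75 pos [ 0.5139 -0.0495  0.2393] head 53.56 tilt [-0.0025 -0.0023 -1.    ] shift cm [ 4.81 -0.03  9.41] yaw -0.44 q7 -0.75 w 0.999 gf 0.0 F [ 1.  -0.8  0.4]
[array([384.7, 245.7]), array([397.5, 246.1]), array([410.2, 246.4])]
[array([380.6, 273.1]), array([392.7, 273.5]), array([404.8, 273.8])]
```

View pics/s6.png

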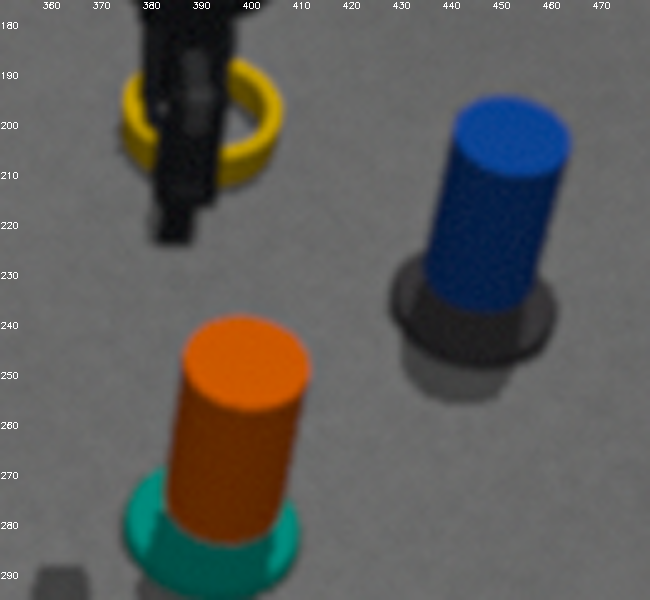

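The orange cup hangs straight on the teal-footed peg. Its top is at (399,247), within 2 px of the prediction, and its rim bottom is at (394,283). The blue cup is unmoved.

```bash
python3 -c "from station import bot;print(bot.hand_in())"
```

```text
the job is handed in; nothing more can be done
None
```

The orange cup hangs straight and mouth-down on the teal-footed peg, released with the arm clear; the blue cup shows no movement in the final picture, and the job was handed in at about 18 s.

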